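# Stand the toppled bookends up on the cutting table

### The job

Two L-shaped bookends (steel plate, thick wooden foot) on the cutting mat have been knocked onto their backs, each with its foot sticking up. Gently push each one over with the fingers, without gripping or lifting it, so that it stands on its foot again about where it lay. Leave the bookend that already stands and everything else on the table alone.

Things in the scene. Friction and masses are not known exactly. Their poses are not given: they have to be found in the camera images.
- bookend_large: larger toppled bookend (~0.6 kg, loose) on its back. mm: steel plate with window, 100 wide, 4 thick, flat on mat along +x to x=130; weighted wooden foot, 16 thick, 105 long, up along +z (inner face x=16, sole x=0). Origin: middle of heel edge (along y), on mat. Pushed to -x high on the foot's inner face (1.5-5 N) it turns about the heel; past 40 deg it falls onto its sole; x then points up
- bookend_small: smaller toppled bookend (~0.42 kg, loose) on its back. mm: steel plate with window, 80 wide, 4 thick, flat on mat along +x to x=112; weighted wooden foot, 16 thick, 90 long, up along +z (inner face x=16, sole x=0). Origin: middle of heel edge (along y), on mat. Pushed to -x high on the foot's inner face (1.5-5 N) it turns about the heel; past 40 deg it falls onto its sole; x then points up
- large_foot_top (a point): middle of the larger bookend's foot edge (its free end): 105 mm above the mat while it lies on its back, about 8 mm when it stands on its foot
- small_foot_top (a point): the same point of the smaller bookend's foot: 90 mm above the mat while it lies on its back, about 8 mm when it stands
- bookend_standing: a third bookend that already stands, at the far side of the mat: leave alone. Plate 130 mm high, 100 mm wide; wooden foot 105 mm long, 16 mm thick, flat on the table towards its -x. Origin on the table at the heel
- tape_roll: roll of dark tape lying flat, 80 mm across, 48 mm high, close beside one end of the larger bookend's heel edge: leave alone. Origin: centre of its underside
- glue_jar: jar of glue with white cap, 52 mm across, 75 mm high, close beside one end of the smaller bookend's heel edge: leave alone. Origin: centre of its underside
- dispenser: red tape dispenser, 150 x 55 mm, 92 mm high, on the robot's left of the mat: leave alone. Origin: centre of its underside
- scissors: scissors lying flat, 200 mm long, 12 mm high, at the far left of the mat: leave alone. Origin at the pivot, on the mat
- knife: craft knife lying flat, 165 mm long, 19 mm high, on the robot's right of the mat: leave alone. Origin: centre of the handle's underside
- mug: white cup, 76 mm across, 95 mm high, on the robot's right, beyond the knife: leave alone. Origin: centre of its underside
Not all that is in view belongs to the job. Leave any green look-alike of the bookend_large alone.

How it is judged:
At the end, for the whole second after the job is handed in: both toppled bookends stand on their feet (within 0.08 rad of upright, heel edge down on the mat), at rest, each heel less than 100 mm from where it lay (angle between each of bookend_large, bookend_small's own x axis and vertical below 0.08 rad and height (world z) of each of bookend_large, bookend_small below 0.008 m and distance of each of bookend_large, bookend_small from where it was at the start of the episode below 0.1 m and linear speed of each of bookend_large, bookend_small below 0.02 m/s and angular speed of each of bookend_large, bookend_small below 0.1 rad/s); the robot touches nothing.
It fails at once if a toppled bookend is gripped or pushed roughly: the fingers press on it with over 30 N in all (contact force between the fingers and bookend_large above 30 N or contact force between the fingers and bookend_small above 30 N).
It fails at once if a bookend is lifted or carried: its heel edge rises more than 30 mm off the mat (height (world z) of any of bookend_large, bookend_small above 0.03 m).
It fails at once if a bystander (standing bookend, tape roll, jar, dispenser, scissors, knife, cup) is moved more than 25 mm or tipped (distance of any of bookend_standing, tape_roll, glue_jar, dispenser, scissors, knife, mug from where it was at the start of the episode above 0.025 m or angle between any of bookend_standing, tape_roll, glue_jar, dispenser, scissors, knife, mug's own z axis and vertical above 0.35 rad).
It also fails if it takes over 45 s, if anything falls off the work surface, if the arm or the gripper's body presses on something with over 40 N, if the wrist force passes 120 N, or if a joint passes its speed limit or range.

### The arm

A 6-joint arm with a two-finger parallel gripper is mounted at the origin on the work surface. World frame = base frame: x ahead of the robot, y to its left, z up, the work surface at z = 0. Lengths are in m, angles in rad, forces in N, time in s.
With the tool pointing down it reaches from about 0.4 to 0.925 m from the base axis. Payload 3.4 kg.
Tool frame: the origin (TCP) lies on the centre line of the jaws, within the pads' length; the fingertips stand 19 mm ahead of it and the grasp point (between the pads) is the TCP; z points along the fingers, y is the line along which they close (so a half turn about z gives the same grasp; the last joint's range is limited). The gripper opens to 85 mm and grips with 20 to 120 N. Pads are 22 mm wide; open, the fingers measure 114 mm over their backs; the gripper's body (76 mm by 85 mm) begins 54 mm behind the grasp point. The pads swing forward as they close: fully open they stand 13 mm farther back than shut.
Start: joints at [-1.423, 0.307, 1.506, -0, 1.328, -0.073], TCP at [0.126, -0.561, 0.25] pointing down, gripper open.
Joint ranges: [-3.12, 3.12], [-1.05, 2.28], [0.14, 2.33], [-1.42, 4.57], [0.1, 2.73], [-2.68, 2.68]. Speed limits (rad/s): [2.57, 2.57, 3.14, 3.14, 3.14, 3.14].

### API

Orientations are given as a 3x3 rotation matrix whose columns are the frame's x, y, z axes.
In Python, from plant import manip gives the robot as it stands.
- The arm moves only by the shell command python3 -m creep 'ROWS' [FORCE]. ROWS is JSON, a list of rows, each a list of 7 numbers: the shift along the tool's x, y, z in mm, then the turn, a rotation vector about the tool's x, y, z in degrees, then the finger opening in mm, from 0 to 85.4. A call has exactly 5 rows; each row shifts and turns the commanded pose from where the row before left it, along the tool's axes as they then stand; what a row does not reach is not made up. A row lasts 1/8 s, in which the tool goes at most 62.5 mm and 10.7 degrees, less where a joint would pass 70% of its speed; a pose out of reach is approached as far as the arm can. A call with a gripper value outside its range is refused whole. The fingers move at their own pace and stop on an object; FORCE is the grip in N (left out, the last holds). Time passes only in rows, so rows that do not move let the fingers close, or fill a call up. It gives the time, the measured TCP pose, the force, the opening and the grip force at its end, in the units of the state.
- manip.read_state(): the state, without advancing time (a new reading comes with each control period).
- manip.grab_frame(name): name is "scene" or "top" or "wrist"; returns a dict with "img" (384x512x3 uint8, blue, green, red), "fx", "fy", "cx", "cy" (pixels), "D" ([k1, k2, p1, p2, k3] as OpenCV has them; the pictures are not rectified), "camera_from_world" (4x4, takes a point from world to camera coordinates); the wrist camera has in their place "hand_eye" (4x4, takes a point from camera to tool coordinates, whose origin is the TCP and whose axes are the flange's). Camera axes: x right, y down, z forward; pixel columns grow to the right and rows downward; lengths in m; the calibration is good to about 2 mm. A picture is of the moment at which its call begins: read the wrist's pose just before it. There is no depth.
- manip.finish_job(): hands the job in; it is judged then, once.
The state is a dict: "t": time; "joint_positions": joint angles; "joint_velocities": joint speeds; "effort": joint torques, N m; "position": TCP position; "tool_rot": TCP orientation; "force": force on the tool from outside, world axes, zero at the start; "wrist_torque": the same for the moment, N m; "finger_gap": finger opening in m; "grip_force": force on a finger pad.
Only numpy, scipy, OpenCV 4.12 (cv2) and the standard library are available. Lean on these libraries where they do the work, as an engineer would, in place of code of your own. Each camera call takes 0.05 s, during which the arm holds its last target. There are 200 camera calls.

## Working session

There is one attempt and no reset: what is moved stays moved. The work goes in short steps, Python scripts to look and compute and a shell command to move; the robot and the scene stay as the last step left them, time stands still between calls to the robot, and variables do not carry over. Pictures are saved under pics/ and viewed, at most 10 in all, crops included, and the job is handed in when it is done.

```bash
mkdir -p pics; cat > h.py <<'E'
import numpy as np, cv2
from plant import manip
def K(f): return np.array([[f['fx'],0,f['cx']],[0,f['fy'],f['cy']],[0,0,1.]])
def ray(f,uv):
    n=cv2.undistortPoints(np.array([[uv]],float),K(f),np.array(f['D'],float))[0,0]
    T=np.array(f['camera_from_world']);R=T[:3,:3]
    return -R.T@T[:3,3], R.T@np.array([n[0],n[1],1])
def onz(f,uv,z):
    o,d=ray(f,uv);return o+d*(z-o[2])/d[2]
def proj(f,P):
    T=np.array(f['camera_from_world']);return cv2.projectPoints(np.array(P,float).reshape(-1,1,3),cv2.Rodrigues(T[:3,:3])[0],T[:3,3],K(f),np.array(f['D'],float))[0][:,0]
E
python3 - <<'E'
from h import *
import pickle
for n in('scene','top'):
    f=manip.grab_frame(n);pickle.dump(f,open(n+'.pkl','wb'))
    cv2.imwrite(f'pics/{n}.png',cv2.resize(f['img'],(800,600),interpolation=cv2.INTER_CUBIC))
    T=np.array(f['camera_from_world']);print(n,-T[:3,:3].T@T[:3,3])
s=manip.read_state();print(s['t'],s['position'],s['tool_rot'])
E
```

```text
scene [1.20461625 0.63325117 1.00675589]
top [ 0.4321628  -0.06523756  1.5838863 ]
0.1 [ 0.12638325 -0.56032635  0.24944093] [[ 9.75505796e-01  2.19973573e-01 -2.63885970e-04]
 [ 2.19973674e-01 -9.75503973e-01  1.89232172e-03]
 [ 1.58838957e-04 -1.90401877e-03 -9.99998175e-01]]
```

View pics/scene.png

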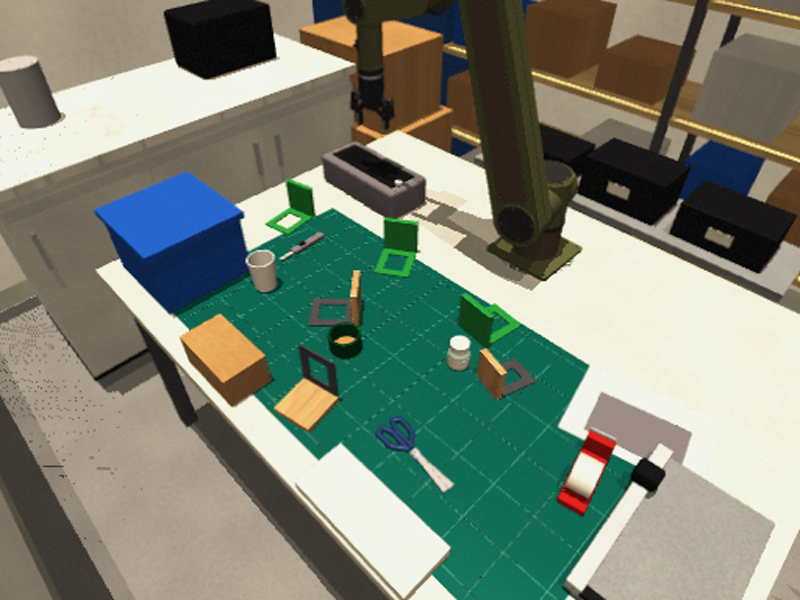

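View pics/top.png

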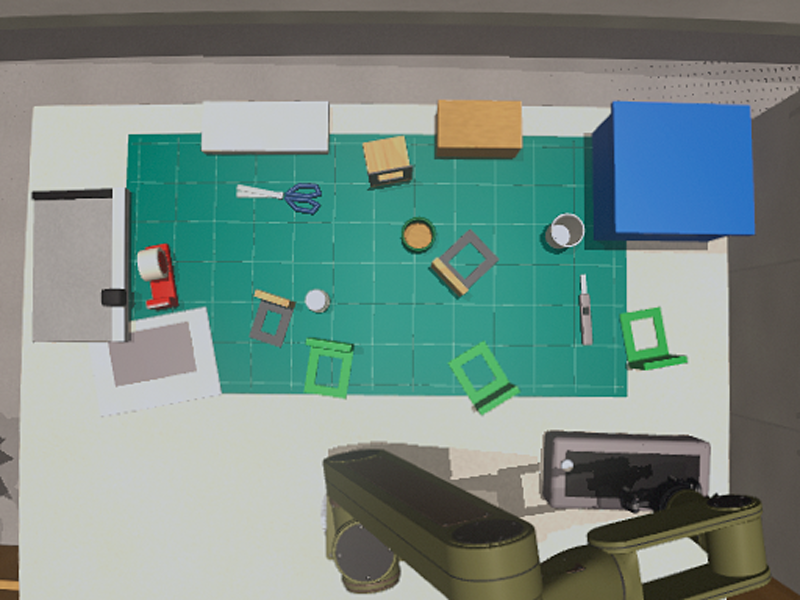

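The scene and top views (at 800x600) show two toppled bookends with a grey plate and wooden foot. The large one is at top (465,262), beside the tape roll (418,235). The small one is at top (272,318), beside the jar (317,300). The look-alikes at (330,368), (483,377) and (655,338) are green, so I leave them alone. The bookend at (387,165) already stands.

```bash
cat > m.py <<'E'
from h import *
import pickle
f=pickle.load(open('top.pkl','rb'));im=f['img'];s=512/800
hsv=cv2.cvtColor(im,cv2.COLOR_BGR2HSV)
wood=cv2.inRange(hsv,(8,60,60),(28,255,255))
grey=cv2.inRange(hsv,(0,0,40),(180,50,150))
out=[]
for n,c,h,L,W in(('large',(465,265),.105,.130,.1),('small',(272,318),.09,.112,.08)):
    c=np.array(c)*s; M=np.zeros(wood.shape,np.uint8)
    cv2.circle(M,tuple(int(v) for v in c),27,255,-1)
    def big(m):
        C=cv2.findContours(m&M,0,cv2.CHAIN_APPROX_NONE)[0];return max(C,key=cv2.contourArea)
    for nm,m,z in(('wood',wood,h),('grey',grey,.004)):
        k=big(m);b=cv2.boxPoints(cv2.minAreaRect(k))
        P=np.array([onz(f,p,z) for p in b]);
        print(n,nm,(b/s).round().tolist(),'\n',P.round(3)[:,:2].tolist(),'sides',np.linalg.norm(P-np.roll(P,-1,0),axis=1).round(3))
    x,y=int(c[0])-35,int(c[1])-35;out.append(cv2.resize(im[y:y+70,x:x+70],(400,400),interpolation=cv2.INTER_CUBIC))
    print('crop',x,y)
for n,uv,z in(('tape',(418,235),.048),('jar',(317,300),.075)): print(n,onz(f,np.array(uv)*s,z))
cv2.imwrite('pics/crop.png',np.hstack(out))
E
python3 m.py
```

```text
large wood [[429.0, 265.0], [437.0, 257.0], [468.0, 288.0], [460.0, 296.0]] 
 [[0.573, -0.127], [0.591, -0.144], [0.523, -0.213], [0.505, -0.196]] sides [0.024 0.097 0.024 0.097]
large grey [[438.0, 257.0], [469.0, 228.0], [498.0, 259.0], [467.0, 288.0]] 
 [[0.602, -0.153], [0.671, -0.226], [0.598, -0.294], [0.529, -0.221]] sides [0.101 0.1   0.1   0.099]
crop 262 134
small wood [[253.0, 295.0], [255.0, 289.0], [294.0, 302.0], [292.0, 308.0]] 
 [[0.503, 0.263], [0.517, 0.258], [0.49, 0.171], [0.475, 0.175]] sides [0.015 0.092 0.015 0.092]
small grey [[248.0, 336.0], [261.0, 298.0], [293.0, 308.0], [280.0, 347.0]] 
 [[0.411, 0.291], [0.502, 0.262], [0.478, 0.186], [0.387, 0.215]] sides [0.095 0.08  0.095 0.079]
crop 139 168
tape [ 0.64700741 -0.10363573  0.048     ]
jar [0.49452798 0.12181932 0.075     ]
```

View pics/crop.png

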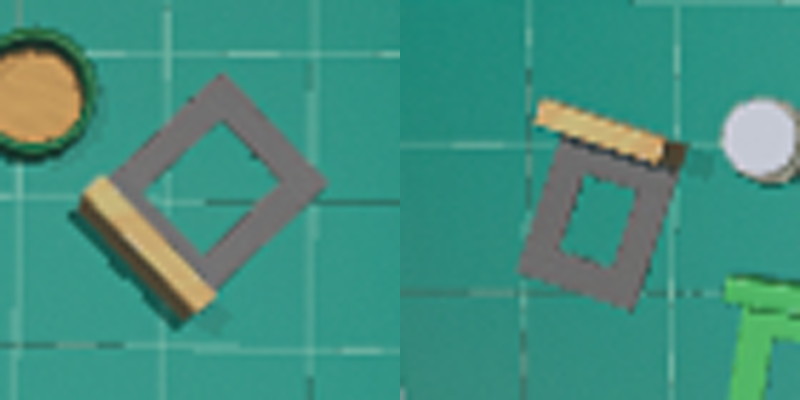

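The crop confirms both targets: grey plates and wooden feet, no green. The sizes fit (100/80 mm widths, 97/92 mm foot edges).

- **Large:** heel ≈ (0.545, -0.166), push direction (-0.687, 0.727).
- **Small:** heel ≈ (0.506, 0.219), push direction (0.953, -0.304).

First I move towards the large one, high and with the fingers closed.

```bash
python3 -m creep '[[45,-22,0,0,0,0,0],[45,-22,0,0,0,0,0],[45,-22,0,0,0,0,0],[45,-22,0,0,0,0,0],[45,-22,0,0,0,0,0]]' 20
python3 -m creep '[[45,-22,0,0,0,0,0],[45,-22,0,0,0,0,0],[45,-22,0,0,0,0,0],[45,-22,0,0,0,0,0],[45,-22,0,0,0,0,0]]'
python3 -m creep '[[0,0,0,0,0,-10,0],[0,0,0,0,0,-10,0],[0,0,0,0,0,-10.7,0],[0,0,0,0,0,0,0],[0,0,0,0,0,0,0]]'
cat > go.py <<'E'
from h import *
import sys
# target from heel h, dir d, offset along body x (mm), tcp z
H={'L':(np.array([.545,-.1655]),np.array([.687,-.727])),'S':(np.array([.506,.219]),np.array([-.953,.304]))}
h,d=H[sys.argv[1]];off,z=float(sys.argv[2])/1e3,float(sys.argv[3])/1e3
s=manip.read_state();R=np.array(s['tool_rot']);p=np.array(s['position'])
t=np.r_[h+off*d,z]
print('t',s['t'],'pos',p.round(4),'F',np.round(s['force'],2),'shift mm',(R.T@(t-p)*1e3).round(1))
print('dir tool',(R.T@np.r_[d,0]).round(3),'tz',R[:,2].round(3),'bodyoff mm',((p[:2]-h)@d*1e3).round(1),'lat',((p[:2]-h)@np.array([-d[1],d[0]])*1e3).round(1))
E
python3 go.py L 48 95
```

```text
t: 0.72
position: [0.3227, -0.4028, 0.25]
tool_rot: [[0.976, 0.22, -0.0], [0.22, -0.976, 0.001], [-0.0, -0.001, -1.0]]
force: [-0.1, -0.7, 0.0]
finger_gap: 0.0002
grip_force: 0.0
t: 1.35
position: [0.5179, -0.246, 0.2499]
tool_rot: [[0.975, 0.22, -0.001], [0.22, -0.975, 0.0], [-0.001, -0.0, -1.0]]
force: [0.5, -0.5, 0.2]
finger_gap: -0.0002
grip_force: 0.0
t: 1.98
position: [0.5168, -0.2473, 0.2501]
tool_rot: [[0.729, 0.685, -0.001], [0.685, -0.729, 0.0], [-0.0, -0.001, -1.0]]
force: [0.6, 0.2, 0.2]
finger_gap: -0.0001
grip_force: 0.0
t 1.975 pos [ 0.5168 -0.2473  0.2501] F [0.58 0.2  0.2 ] shift mm [ 76.7   7.8 155. ]
dir tool [ 0.003  1.    -0.001] tz [-0.001  0.    -1.   ] bodyoff mm 40.1 lat -76.7
```

```bash
python3 -m creep '[[38,6,0,0,0,0,0],[39,6,0,0,0,0,0],[0,0,50,0,0,0,0],[0,0,25,0,0,0,0],[0,0,0,0,0,0,0]]'
python3 go.py L 48 95
python3 - <<'E'
from h import *
f=manip.grab_frame('scene')
cv2.imwrite('pics/s2.png',cv2.resize(f['img'][130:290,150:380],(800,556),interpolation=cv2.INTER_CUBIC))
E
```

```text
t: 2.6
position: [0.5795, -0.2024, 0.1728]
tool_rot: [[0.728, 0.686, -0.005], [0.686, -0.728, 0.002], [-0.002, -0.005, -1.0]]
force: [0.0, 0.0, 0.5]
finger_gap: 0.0001
grip_force: 0.0
t 2.6 pos [ 0.5795 -0.2024  0.1728] F [0.   0.01 0.54] shift mm [ 0.4 -2.1 77.8]
dir tool [ 0.001  1.    -0.005] tz [-0.005  0.002 -1.   ] bodyoff mm 50.5 lat -0.2
```

View pics/s2.png

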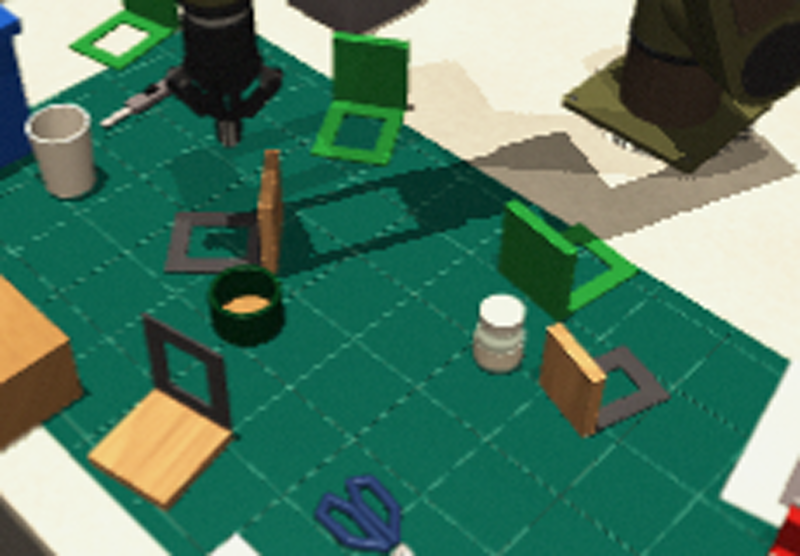

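The gripper hangs over the plate, beside the foot's inner face, at crop (230,140). Its knuckles stick out along the closing line, so I turn it a quarter turn to push along tool +x with the narrow side.

```bash
python3 -m creep '[[0,0,0,0,0,-10,0],[0,0,0,0,0,-10,0],[0,0,0,0,0,-10,0],[0,0,0,0,0,-10,0],[0,0,0,0,0,-10,0]]' >/dev/null
python3 -m creep '[[0,0,0,0,0,-10,0],[0,0,0,0,0,-10,0],[0,0,0,0,0,-10,0],[0,0,0,0,0,-10,0],[0,0,0,0,0,0,0]]'
python3 go.py L 45 95
```

```text
t: 3.9
position: [0.5823, -0.2038, 0.1774]
tool_rot: [[-0.685, 0.729, 0.003], [0.729, 0.685, -0.001], [-0.003, 0.002, -1.0]]
force: [-0.2, -0.7, -0.3]
finger_gap: -0.0003
grip_force: 0.0
t 3.9 pos [ 0.5823 -0.2038  0.1774] F [-0.2  -0.73 -0.27] shift mm [ 8.7 -0.9 82.3]
dir tool [-1.     0.003  0.003] tz [ 0.003 -0.001 -1.   ] bodyoff mm 53.5 lat 0.8
```

```bash
python3 -m creep '[[0,0,30,0,0,0,0],[0,0,30,0,0,0,0],[0,0,20,0,0,0,0],[5,0,0,0,0,0,0],[0,0,0,0,0,0,0]]'
python3 -m creep '[[4,0,0,0,0,0,0],[4,0,0,0,0,0,0],[4,0,0,0,0,0,0],[4,0,0,0,0,0,0],[4,0,0,0,0,0,0]]'|grep -E 'pos|force'
python3 go.py L 27 95
```

```text
t: 4.53
position: [0.5782, -0.1995, 0.0965]
tool_rot: [[-0.686, 0.728, 0.001], [0.728, 0.686, -0.0], [-0.001, 0.001, -1.0]]
force: [0.2, 0.4, -0.4]
finger_gap: 0.0
grip_force: 0.0
position: [0.5645, -0.1853, 0.0956]
force: [0.5, -3.2, 1.2]
grip_force: 1.0
t 5.15 pos [ 0.5645 -0.1853  0.0956] F [ 0.52 -3.19  1.23] shift mm [ 0.8 -0.6  0.6]
dir tool [-1.    -0.001  0.002] tz [ 0.001 -0.001 -1.   ] bodyoff mm 27.8 lat 0.6
```

```bash
for i in 1; do python3 -m creep '[[3,0,0,0,0,0,0],[3,0,0,0,0,0,0],[3,0,0,0,0,0,0],[3,0,0,0,0,0,0],[3,0,0,0,0,0,0]]'|grep -E 'pos|force'; done
python3 -m creep '[[4,0,0,0,0,0,0],[4,0,0,0,0,0,0],[4,0,0,0,0,0,0],[4,0,0,0,0,0,0],[4,0,0,0,0,0,0]]'|grep -E 'pos|force'
python3 go.py L 27 95
python3 - <<'E'
from h import *
f=manip.grab_frame('scene')
cv2.imwrite('pics/s3.png',cv2.resize(f['img'][130:290,150:380],(800,556),interpolation=cv2.INTER_CUBIC))
E
```

```text
position: [0.5535, -0.1738, 0.0952]
force: [1.5, -0.7, 0.9]
grip_force: 0.7
position: [0.5396, -0.1592, 0.0952]
force: [0.9, -0.7, -0.3]
grip_force: 0.2
t 6.4 pos [ 0.5396 -0.1592  0.0952] F [ 0.89 -0.65 -0.26] shift mm [-35.3  -0.4   0.2]
dir tool [-1.    -0.001 -0.   ] tz [-0.  0. -1.] bodyoff mm -8.3 lat 0.4
```

View pics/s3.png

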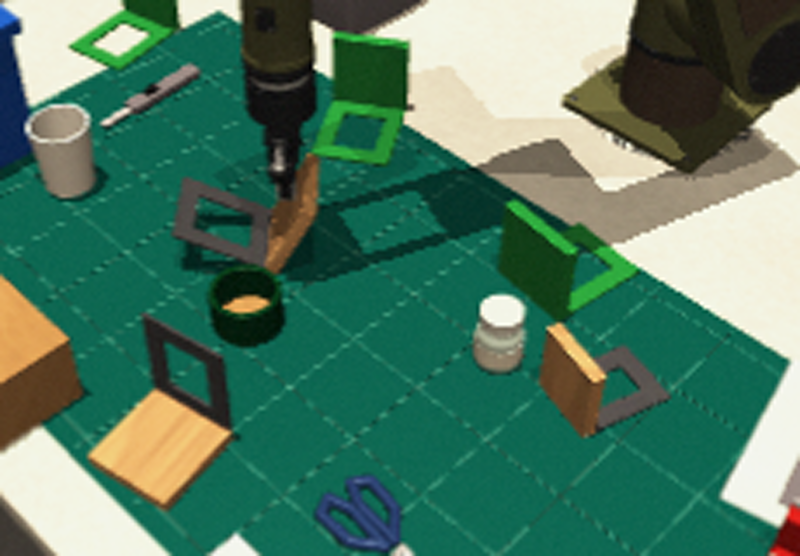

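The large bookend is tilting cleanly about its heel at crop (270,265), with forces under 4 N. I keep pushing.

```bash
python3 -m creep '[[4,0,0,0,0,0,0],[4,0,0,0,0,0,0],[4,0,0,0,0,0,0],[4,0,0,0,0,0,0],[4,0,0,0,0,0,0]]'|grep -E 'pos|force'
python3 -m creep '[[4,0,0,0,0,0,0],[4,0,0,0,0,0,0],[4,0,0,0,0,0,0],[4,0,0,0,0,0,0],[0,0,0,0,0,0,0]]'|grep -E 'pos|force'
python3 go.py L -50 95
python3 - <<'E'
from h import *
f=manip.grab_frame('scene')
cv2.imwrite('pics/s4.png',cv2.resize(f['img'][130:290,150:380],(800,556),interpolation=cv2.INTER_CUBIC))
E
```

```text
position: [0.5259, -0.1447, 0.0953]
force: [-0.1, 0.7, -0.1]
grip_force: 0.0
position: [0.5149, -0.1331, 0.0953]
force: [-0.4, 0.2, -0.3]
grip_force: 0.0
t 7.7 pos [ 0.5149 -0.1331  0.0953] F [-0.39  0.24 -0.3 ] shift mm [ 5.8 -0.4  0.3]
dir tool [-1.    -0.001 -0.   ] tz [-0.  0. -1.] bodyoff mm -44.2 lat 0.4
```

View pics/s4.png

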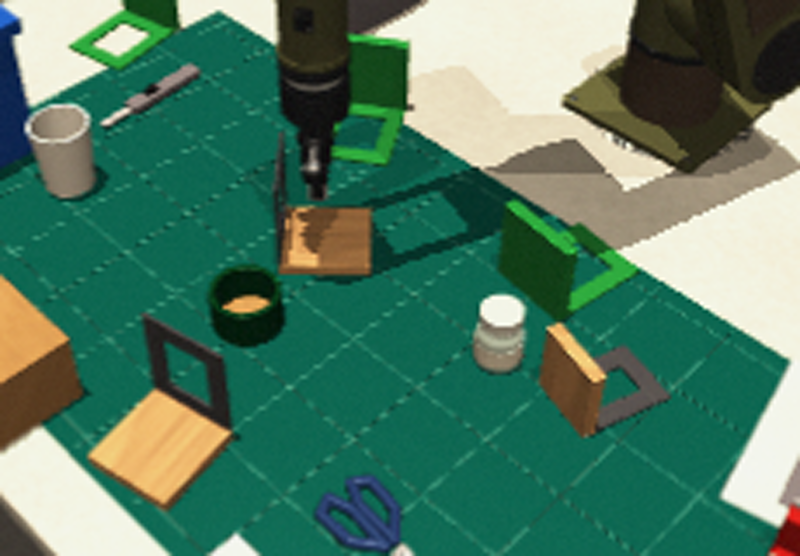

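The large one stands on its foot at crop (325,240), with the fingers free above it. I raise straight up, then turn for the small one.

```bash
python3 -m creep '[[0,0,-20,0,0,0,0],[0,0,-40,0,0,0,0],[0,0,-50,0,0,0,0],[0,0,-40,0,0,0,0],[0,0,-5,0,0,0,0]]' |grep -E 'pos|force'
python3 -m creep '[[0,0,0,0,0,-10,0],[0,0,0,0,0,-10,0],[0,0,0,0,0,-9,0],[0,0,0,0,0,0,0],[0,0,0,0,0,0,0]]' |grep -E 'pos|force'
python3 go.py S 50 92
```

```text
position: [0.5174, -0.1342, 0.2538]
force: [0.3, 0.4, -0.0]
grip_force: 0.0
position: [0.5149, -0.1333, 0.2495]
force: [-0.3, -0.1, -0.7]
grip_force: 0.0
t 9.0 pos [ 0.5149 -0.1333  0.2495] F [-0.28 -0.1  -0.7 ] shift mm [165.6 332.8 157.8]
dir tool [ 1.    -0.001  0.001] tz [-0.001  0.    -1.   ] bodyoff mm -115.6 lat 333.0
```

```bash
python3 -m creep '[[21,42,0,0,0,0,0],[21,42,0,0,0,0,0],[21,42,0,0,0,0,0],[21,42,0,0,0,0,0],[21,42,0,0,0,0,0]]' |grep -E 'pos|force'
python3 -m creep '[[21,42,0,0,0,0,0],[21,42,0,0,0,0,0],[18,38,0,0,0,0,0],[0,0,0,0,0,0,0],[0,0,0,0,0,0,0]]' |grep -E 'pos|force'
python3 go.py S 50 92
```

```text
position: [0.4783, 0.0999, 0.2502]
force: [-0.3, -0.5, 0.4]
grip_force: 0.0
position: [0.4581, 0.2327, 0.25]
force: [0.5, 0.8, 0.4]
grip_force: 0.0
t 10.25 pos [0.4581 0.2327 0.25  ] F [0.5 0.8 0.4] shift mm [  0.2   1.7 158. ]
dir tool [1.    0.002 0.   ] tz [-0.001 -0.001 -1.   ] bodyoff mm 49.8 lat 1.6
```

```bash
python3 -m creep '[[0,2,45,0,0,0,0],[0,0,45,0,0,0,0],[0,0,45,0,0,0,0],[0,0,33,0,0,0,0],[0,0,0,0,0,0,0]]' |grep -E 'pos|force'
python3 -m creep '[[-4,0,0,0,0,0,0],[-4,0,0,0,0,0,0],[-4,0,0,0,0,0,0],[-4,0,0,0,0,0,0],[-4,0,0,0,0,0,0]]' |grep -E 'pos|force'
python3 -m creep '[[-3,0,0,0,0,0,0],[-3,0,0,0,0,0,0],[-3,0,0,0,0,0,0],[-3,0,0,0,0,0,0],[-3,0,0,0,0,0,0]]' |grep -E 'pos|force'
python3 go.py S 27 82
```

```text
position: [0.4571, 0.2327, 0.0801]
force: [-0.1, 0.7, 0.2]
grip_force: 0.0
position: [0.4784, 0.2288, 0.0826]
force: [-0.6, 0.6, 0.1]
grip_force: 0.0
position: [0.4923, 0.2242, 0.0823]
force: [-1.0, -0.4, 2.0]
grip_force: 0.9
t 12.125 pos [0.4923 0.2242 0.0823] F [-1.02 -0.43  1.98] shift mm [12.4 -0.8  0.3]
dir tool [1.    0.002 0.   ] tz [-0. -0. -1.] bodyoff mm 14.6 lat -0.8
```

Contact came where expected, with low force. I keep pushing.

```bash
for i in 1; do python3 -m creep '[[-4,0,0,0,0,0,0],[-4,0,0,0,0,0,0],[-4,0,0,0,0,0,0],[-4,0,0,0,0,0,0],[-4,0,0,0,0,0,0]]'|grep -E 'pos|force'; done
python3 -m creep '[[-4,0,0,0,0,0,0],[-4,0,0,0,0,0,0],[-4,0,0,0,0,0,0],[-4,0,0,0,0,0,0],[-4,0,0,0,0,0,0]]'|grep -E 'pos|force'
python3 go.py S -40 82
python3 - <<'E'
from h import *
f=manip.grab_frame('scene')
cv2.imwrite('pics/s5.png',cv2.resize(f['img'][130:290,150:380],(800,556),interpolation=cv2.INTER_CUBIC))
E
```

```text
position: [0.5117, 0.2181, 0.0822]
force: [-0.2, -0.7, -0.1]
grip_force: 0.3
position: [0.5308, 0.2121, 0.0823]
force: [-0.1, -0.4, 0.1]
grip_force: 0.0
t 13.375 pos [0.5308 0.2121 0.0823] F [-0.11 -0.39  0.06] shift mm [-14.3  -1.    0.4]
dir tool [ 1.     0.002 -0.   ] tz [ 0.  0. -1.] bodyoff mm -25.7 lat -1.0
```

View pics/s5.png

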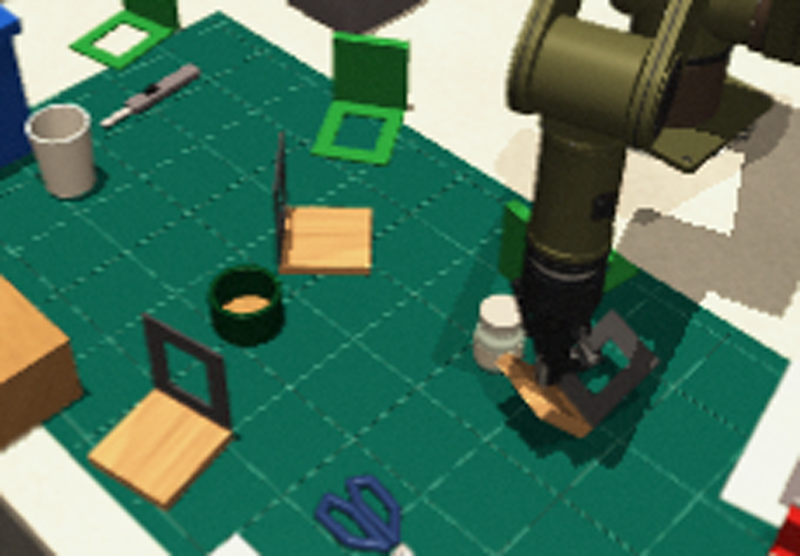

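The small one is tilted about 40–45° at crop (555,390), and the jar hasn't moved. A little more will tip it over.

```bash
python3 -m creep '[[-4,0,0,0,0,0,0],[-4,0,0,0,0,0,0],[-4,0,0,0,0,0,0],[0,0,0,0,0,0,0],[0,0,0,0,0,0,0]]'|grep -E 'pos|force'
python3 - <<'E'
from h import *
f=manip.grab_frame('scene')
cv2.imwrite('pics/s6.png',cv2.resize(f['img'][130:290,150:380],(800,556),interpolation=cv2.INTER_CUBIC))
E
```

```text
position: [0.5417, 0.2085, 0.0822]
force: [0.2, 0.1, -0.4]
grip_force: 0.0
```

View pics/s6.png

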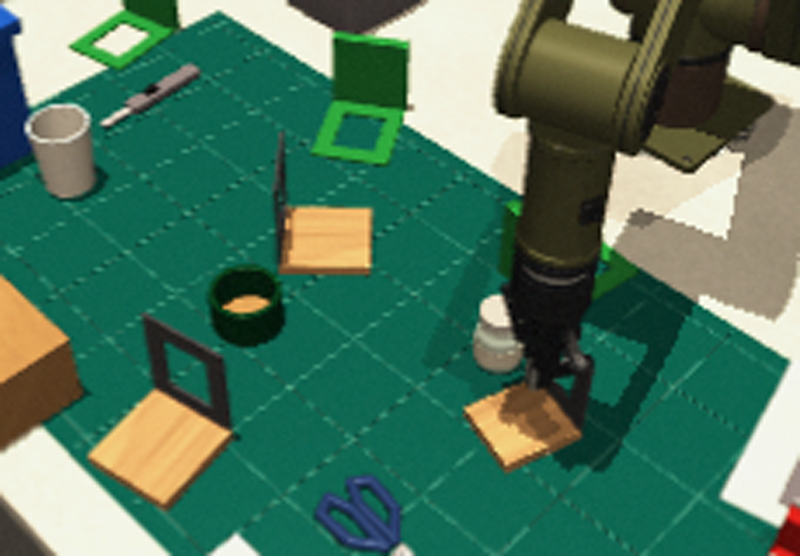

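The small one stands too, at crop (525,420), and the tool feels no force. I clear the plate, raise straight up and check.

```bash
python3 -m creep '[[-4,0,0,0,0,0,0],[0,0,-20,0,0,0,0],[0,0,-40,0,0,0,0],[0,0,-50,0,0,0,0],[0,0,-50,0,0,0,0]]' |grep -E 'pos|force'
python3 -m creep '[[0,0,0,0,0,0,0],[0,0,0,0,0,0,0],[0,0,0,0,0,0,0],[0,0,0,0,0,0,0],[0,0,0,0,0,0,0]]' |grep -E 'pos|force|^t'
python3 - <<'E'
from h import *
f=manip.grab_frame('scene')
cv2.imwrite('pics/s7.png',cv2.resize(f['img'][130:290,150:380],(800,556),interpolation=cv2.INTER_CUBIC))
E
```

```text
position: [0.5456, 0.2072, 0.2437]
force: [1.1, 0.9, -0.5]
grip_force: 0.0
t: 15.35
position: [0.5454, 0.2073, 0.2413]
tool_rot: [[-0.953, 0.302, -0.002], [0.302, 0.953, -0.001], [0.001, -0.001, -1.0]]
force: [0.5, -0.2, 0.3]
grip_force: 0.0
```

View pics/s7.png

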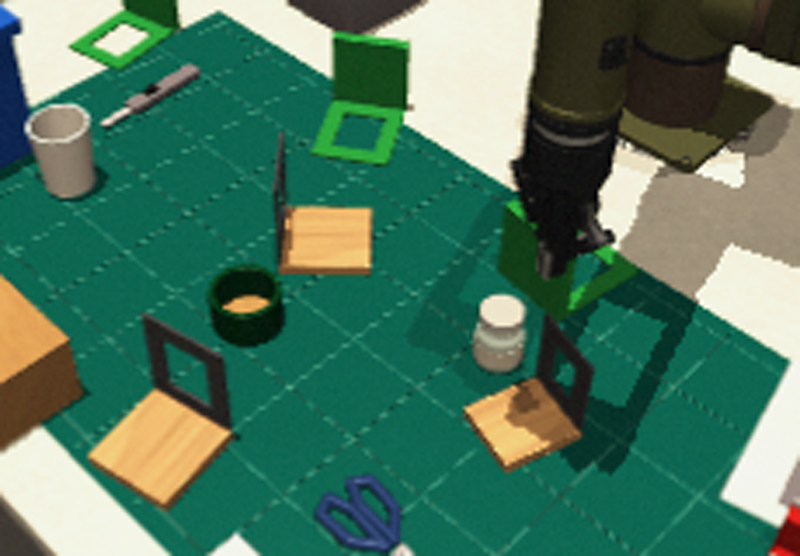

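Both bookends stand, at crop (325,240) and (525,420). The bystanders are where they were and the arm is clear, so I hand in.

```bash
python3 -c "
from plant import manip
print(manip.finish_job())"
```

```text
the job is handed in; nothing more can be done
None
```

I pushed both toppled bookends upright onto their feet about where they lay and handed the job in at about 15 s; measured forces stayed under 4 N and nothing else in view moved, but no verdict was returned.

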